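# Find the full ribbon cartridge with the pan balance

### The job

One of the three ribbon cartridges is still full and the other two are spent. With the balance's beam still locked, gently set one cartridge on each pan; then pull the red bat of the arrest lever outward, flip it all the way over to its free side and let it spring back in, and see how the beam tips. Put the full cartridge flat in the middle of the green tray, label up, and leave the spent ones lying flat outside it, without disturbing the other things on the desk.

Things in the scene. Friction and masses are not known exactly. Their poses are not given: they have to be found in the camera images.
- cart_a_center (a point): one of three look-alike closed ribbon cartridges, a grey box with blue ends and a paper label on top, 110 mm long (own x) x 46 mm wide (own y) x 55 mm high, lying flat, label up, on the desk, roughly crosswise. Any one of the three is full (about 0.46 kg), the other two spent (about 0.18 kg each); nothing outside shows which. This point is its centre, half-way up; z is up.
- cart_b_center (a point): one of three look-alike closed ribbon cartridges, a grey box with blue ends and a paper label on top, 110 mm long (own x) x 46 mm wide (own y) x 55 mm high, lying flat, label up, on the desk, roughly crosswise. Any one of the three is full (about 0.46 kg), the other two spent (about 0.18 kg each); nothing outside shows which. This point is its centre, half-way up; z is up.
- cart_c_center (a point): one of three look-alike closed ribbon cartridges, a grey box with blue ends and a paper label on top, 110 mm long (own x) x 46 mm wide (own y) x 55 mm high, lying flat, label up, on the desk, roughly crosswise. Any one of the three is full (about 0.46 kg), the other two spent (about 0.18 kg each); nothing outside shows which. This point is its centre, half-way up; z is up.
- cart_a: the same cartridge as cart_a_center, with its origin at the centre of its underside
- cart_b: the same cartridge as cart_b_center, with its origin at the centre of its underside
- cart_c: the same cartridge as cart_c_center, with its origin at the centre of its underside
- balance: equal-arm pan balance fixed to the desk. Origin on the desk under the beam's pivot; its x points away from the robot (yaw within 0.2 rad), its y along the beam to the left. Grey base at x -170 to +80 mm, 230 mm wide, 18 mm high. Beam 270 mm long, pivot 90 mm up, a pan at each end. A white scale plate with red pointer stands at x +42 to +50 mm, y 0, up to 175 mm high.
- pan_left: left pan, a flat steel plate 150 mm (x) x 120 mm (y), rim 4 mm high; it always stays level. Origin 20 mm below the middle of its top surface. With the beam level it lies at y +125 mm of the balance, top surface 110 mm above the desk; it rises or sinks at most 15 mm as the beam tips. Where on the pan a load lies makes no difference.
- pan_right: right pan, the same, at y -125 mm of the balance
- beam (a joint): beam tilt, rad: 0 level, positive with the right (-y) pan down, stops at +-0.12. Held within 0.02 of 0 while the arrest lever is locked. When free: full against spent tips it to the stop on the full one's side within 1 s; two spent ones leave it within 0.04 of level; a lone cartridge of either kind tips it to the stop.
- arrest (a joint): arrest lever, rad about the balance's y at arrest_pivot: 0 = beam locked, the bat leaning 0.5 rad from vertical towards the robot (balance -x); 1.0 = beam free, leaning 0.5 rad to +x. Stiff hinge (0.12 N m), stays where left. A gate blocks it at about 0.1 unless the bat is pulled out more than 10 mm from 0.1 to 0.6.
- bat (a joint): how far the bat is pulled outward along the lever's own length, 0 to 0.016 m; a spring pulls it back in with 3 N at 0 rising to 6 N at 16 mm
- arrest_pivot (a point): hinge of the arrest lever, 50 mm above the desk, 125 mm in front (-x) of the balance's origin; axes as the balance's
- bat_knob (a point): centre of the red flat-sided head at the outer end of the bat: 28 mm wide along the balance's y between two flat faces, 18 mm thick, 24 mm along the lever; round stem 14 mm thick below. 115 mm from the pivot when the bat is in, 131 mm when fully out. It is pinched on its flats from above, across the balance's y. Its z axis lies along the lever, outward.
- tray: green open tray fixed to the desk, outside 130 mm (x) x 165 mm (y), walls 4 mm thick and 18 mm high, floor 4 mm thick; origin at the centre of its underside. It and the cartridges take any of four places, two to the left and two to the right of the balance, 155 mm apart in x.
- pen_cup: white cup with two pens, 76 mm across, 95 mm high (pens to 145 mm); leave alone; origin under its centre
- mouse: black computer mouse 100 x 58 x 32 mm; leave alone; origin under its centre
- label_roll: standing roll of blank labels, 90 mm across, 60 mm high; leave alone; origin under its centre
There are look-alikes about, which are no part of the job. There is more than one size of the tray; the job needs the largest.

How it is judged (in metres and radians):
On the way, in this order (a step that is already met when the one before it is completed fails the run):
1. a cartridge lies on each pan, let go of, while the arrest lever is still locked (contact force between any of cart_a, cart_b, cart_c and pan_left above 1 N and contact force between any of cart_a, cart_b, cart_c and pan_right above 1 N and contact force between the fingers and anything else below 0.1 N and value of joint arrest below 0.2 rad), for 0.2 s.
2. the arrest lever is flipped fully over to its free side with the bat sprung back in and let go of, both pans still loaded (contact force between any of cart_a, cart_b, cart_c and pan_left above 1 N and contact force between any of cart_a, cart_b, cart_c and pan_right above 1 N and contact force between the fingers and anything else below 0.1 N and value of joint arrest above 0.85 rad and value of joint bat below 0.003 m), for 0.5 s.
At the end, for the whole second after the job is handed in: The full cartridge rests flat in the green tray, centre within 50 mm of the tray's middle, bearing over 3 N; the spent two rest flat outside, over 100 mm from the tray's middle; all label up within 0.1 rad and still; arrest lever past 0.85 rad, bat in (under 3 mm) (((contact force between cart_a and tray above 3 N and horizontal distance between cart_a_center and tray below 0.05 m and height (world z) of cart_a_center below 0.045 m and horizontal distance between each of cart_b_center, cart_c_center and tray above 0.1 m) or (contact force between cart_b and tray above 3 N and horizontal distance between cart_b_center and tray below 0.05 m and height (world z) of cart_b_center below 0.045 m and horizontal distance between each of cart_a_center, cart_c_center and tray above 0.1 m) or (contact force between cart_c and tray above 3 N and horizontal distance between cart_c_center and tray below 0.05 m and height (world z) of cart_c_center below 0.045 m and horizontal distance between each of cart_a_center, cart_b_center and tray above 0.1 m)) and angle between each of cart_a_center, cart_b_center, cart_c_center's own z axis and vertical below 0.1 rad and linear speed of each of cart_a, cart_b, cart_c below 0.02 m/s and value of joint arrest above 0.85 rad and value of joint bat below 0.003 m); the robot touches nothing.
It fails at once if a pan is struck or pressed with more than 40 N (contact force between anything else and pan_left above 40 N or contact force between anything else and pan_right above 40 N).
It fails at once if a bystander (pen cup, mouse, label roll) is moved more than 30 mm (distance of any of pen_cup, mouse, label_roll from where it was at the start of the episode above 0.03 m).
It also fails if it takes over 72 s, if anything falls off the work surface, if the arm or the gripper's body presses on something with over 40 N, if the wrist force passes 120 N, or if a joint passes its speed limit or range.

### The arm

A 6-joint arm with a two-finger parallel gripper is mounted at the origin on the work surface. World frame = base frame: x ahead of the robot, y to its left, z up, the work surface at z = 0. Lengths are in m, angles in degrees, forces in N, time in s.
With the tool pointing down it reaches from about 0.375 to 0.9 m from the base axis. Payload 3.1 kg.
Tool frame: the origin (TCP) lies at the very end of the fingers, on their centre line; the grasp point (between the pads) lies 19 mm behind it; z points along the fingers, y is the direction in which the jaws open and shut (so a half turn about z gives the same grasp; the last joint's range is limited). The gripper opens to 87 mm and grips with 3 to 60 N. Pads are 19 mm wide; open, the fingers measure 117 mm over their backs; the gripper's body (75 mm by 190 mm) begins 51 mm behind the grasp point.
Start: joints at [59.845, 30.224, 82.088, -0, 67.689, -10.227], TCP at [0.213, 0.588, 0.188] pointing down, gripper open.
Joint ranges: [-176.69, 176.69], [-43.24, 126.21], [12.49, 139.97], [-82, 262], [0, 151.66], [-163.58, 163.58]. Speed limits (degrees/s): [159.86, 159.86, 180, 180, 180, 180].

### API

Orientations are given as a 3x3 rotation matrix whose columns are the frame's x, y, z axes.
In Python, from rig import bot gives the robot as it stands. The module is installed in compiled form; this text tells all that it offers.
- The arm moves only by the tool play_rows, never from a script. Its argument "targets" is a list of rows, each a list of 7 numbers: the closure, from 0 (fully open) to 1 (shut), then the shift along the world's x, y, z in m, then the turn, a rotation vector about the world's x, y, z in rad. A call has 1 to 12 rows; each row shifts and turns the commanded pose from where the row before left it; what a row does not reach is not made up. A row lasts 1/8 s, in which the tool goes at most 62.5 mm and 10.7 degrees, less where a joint would pass 70% of its speed; a pose out of reach is approached as far as the arm can. A call with a gripper value outside its range is refused whole. The fingers move at their own pace and stop on an object; the grip force is fixed at half the most. Time passes only in rows, so rows that do not move let the fingers close. It gives the time, the measured TCP pose, the force and the opening at its end, in the units of the state.
- bot.read_state(): the state, without advancing time (a new reading comes with each control period).
- bot.capture(name): name is "side" or "top"; returns the picture (420x560x3 uint8, blue, green, red); there is no depth.
- bot.get_calibration(name): a dict with "fx", "fy", "cx", "cy" (pixels), "k1" (the pictures are not rectified: a ray, as slopes to the right and down, at radius r is drawn at 1 + k1 r^2 times it, then the intrinsics apply), "R" (3x3) and "t" (3): a world point X has camera coordinates R X + t. Camera axes: x right, y down, z forward; pixel columns grow to the right and rows downward; lengths in m; the calibration is good to about 2 mm. A picture is of the moment at which its call begins. get_calibration takes no time and is no camera call.
- bot.hand_in(): hands the job in, once; it reports no verdict.
The state is a dict: "time_s": time; "joint_positions": joint angles; "qvel": joint speeds; "tau": joint torques, N m; "position": TCP position; "tcp_rot": TCP orientation; "force": force on the tool from outside, world axes, zero at the start; "moment": the same for the moment, N m; "opening": opening from 0.0 (shut) to 1.0 (fully open).
Only numpy, scipy, OpenCV 4.12 (cv2) and the standard library are available. Lean on these libraries where they do the work, as an engineer would, in place of code of your own. Each camera call takes 0.05 s, during which the arm holds its last target. There are 200 camera calls.

## Working session

There is one attempt and no reset: what is moved stays moved. The work goes in short steps, Python scripts to look and compute and a tool call to move; the robot and the scene stay as the last step left them, time stands still between calls to the robot, and variables do not carry over. Pictures are saved under pics/ and viewed, about 8 in all and at most 12, crops included, and the job is handed in when it is done.

Besides the shell and the picture viewer there is one more tool, called after ">>>" as a command line: name --pt "numbers of a row" for each row, then --argument value for the rest. play_rows: Moves the arm, as the interface text tells. Its arguments: {"type":"object","properties":{"targets":{"type":"array","items":{"type":"array","items":{"type":"number"}}}},"required":["targets"]}

```bash
mkdir -p pics
python3 - <<'E'
from rig import bot
import cv2,numpy as np
s=bot.read_state();print(s['time_s'],s['position'],s['force'])
for n in("side","top"):
    cv2.imwrite(f'pics/{n}0.png',bot.capture(n)); c=bot.get_calibration(n);print(n,c)
E
```

```text
0.0 [0.21255681 0.58686702 0.18696911] [-0.12715526 -1.20976927  0.34981833]
side {'fx': 463.23202177502526, 'fy': 463.23202177502526, 'cx': 279.3476006095965, 'cy': 202.89035160174328, 'k1': -0.10573433676846927, 'R': array([[ 9.23868000e-01, -3.82710285e-01, -8.69345996e-04],
       [-2.74120973e-01, -6.60143303e-01, -6.99334335e-01],
       [ 2.67068549e-01,  6.46330920e-01, -7.14794189e-01]]), 't': array([-0.49628451,  0.20844863,  1.28966667])}
top {'fx': 404.43291555855876, 'fy': 404.43291555855876, 'cx': 278.00810007432966, 'cy': 207.96930112109843, 'k1': -0.018066830701689948, 'R': array([[ 0.0146987 , -0.99960709,  0.02386638],
       [-0.98412444, -0.01868495, -0.17649349],
       [ 0.17687008, -0.02089327, -0.98401242]]), 't': array([-0.01021116,  0.51179939,  1.00755604])}
```

View pics/side0.png

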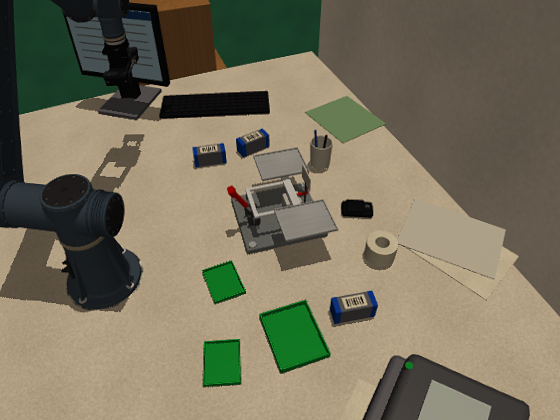

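View pics/top0.png

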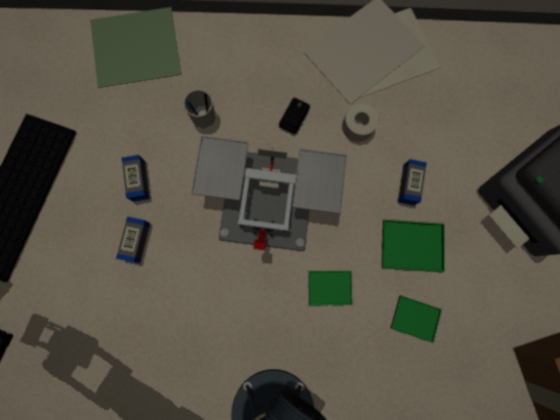

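Seen in the side view: cartridges at (209,154), (252,142) and (354,306), and the bat at (237,197). Seen in the top view: cartridges at (134,178), (132,240) and (413,181), and the balance around (268,195). There are three green trays in the top view, at (413,246), (330,288) and (415,318). The one at (413,246) is clearly the largest and is in line with the cartridge places. The flat green sheet at (136,47) is not a tray.

```bash
cat > h.py <<'E'
from rig import bot
import cv2,numpy as np
C={n:bot.get_calibration(n) for n in("side","top")}
def ray(n,px):
    c=C[n];K=np.array([[c['fx'],0,c['cx']],[0,c['fy'],c['cy']],[0,0,1]])
    u=cv2.undistortPoints(np.array(px,float).reshape(-1,1,2),K,np.array([c['k1'],0,0,0.]),None).reshape(-1,2)
    d=np.c_[u,np.ones(len(u))]@c['R']
    return -c['R'].T@c['t'],d
def plane(n,px,z):
    o,d=ray(n,px);return o+d*((z-o[2])/d[:,2])[:,None]
def tri(p1,p2):
    (a,d),(b,e)=ray("side",[p1]),ray("top",[p2]);d,e=d[0],e[0]
    s=np.linalg.lstsq(np.c_[d,-e],b-a,rcond=None)[0]
    P,Q=a+s[0]*d,b+s[1]*e;return (P+Q)/2,np.linalg.norm(P-Q)
def proj(n,X):
    c=C[n];K=np.array([[c['fx'],0,c['cx']],[0,c['fy'],c['cy']],[0,0,1]])
    return cv2.projectPoints(np.array(X,float).reshape(-1,1,3),cv2.Rodrigues(c['R'])[0],c['t'],K,np.array([c['k1'],0,0,0.]))[0].reshape(-1,2)
def blobs(im,col,amin):
    b,g,r=[im[...,i].astype(int) for i in range(3)]
    m={'blue':(b>60)&(b>1.8*r)&(b>1.5*g),'green':(g>70)&(g>2*r)&(g>2*b),'red':(r>80)&(r>3*g)&(r>3*b)}[col].astype(np.uint8)
    out=[]
    for c in cv2.findContours(m,cv2.RETR_EXTERNAL,cv2.CHAIN_APPROX_NONE)[0]:
        M=cv2.moments(c)
        if M['m00']>=amin: out.append((np.array([M['m10'],M['m01']])/M['m00'],M['m00'],c))
    return out
E
python3 - <<'E'
from h import *
np.set_printoptions(precision=4,suppress=True)
for n in("side","top"):
    im=cv2.imread(f'pics/{n}0.png')
    for col,a in(('green',300),('blue',15),('red',15)):
        for p,A,c in blobs(im,col,a):
            r=cv2.minAreaRect(c);z=.018 if col=='green' else .05
            print(n,col,p,A,r[1],plane(n,[p],z)[0])
            if col=='green' and A>2000: print(plane(n,cv2.boxPoints(r),z))
im=cv2.imread('pics/top0.png')
a=cv2.resize(im[120:280,100:460],None,fx=2.2,fy=2.2,interpolation=3)
cv2.imwrite('pics/crop.png',np.clip(a.astype(int)*1.4,0,255))
E
```

```text
side green [221.5939 362.9785] 1408.5 (43.0, 37.0) [ 0.2303 -0.3796  0.018 ]
side green [293.2797 336.5696] 2612.0 (61.56364440917969, 52.3173942565918) [ 0.4171 -0.3804  0.018 ]
[[ 0.3619 -0.2879  0.018 ]
 [ 0.5021 -0.2856  0.018 ]
 [ 0.481  -0.4562  0.018 ]
 [ 0.3532 -0.4536  0.018 ]]
side green [222.8598 281.7393] 943.0 (34.16794204711914, 32.86807632446289) [ 0.3058 -0.1561  0.018 ]
side blue [335.872  304.9647] 75.5 (16.443843841552734, 5.692099571228027) [ 0.545  -0.3564  0.05  ]
side blue [372.1894 298.3712] 66.0 (16.89827537536621, 5.0137739181518555) [ 0.6404 -0.3756  0.05  ]
side blue [194.6136 150.7879] 22.0 (10.0, 3.0) [0.3764 0.3805 0.05  ]
side blue [221.9565 147.1594] 23.0 (8.48874568939209, 3.6380343437194824) [0.4703 0.3626 0.05  ]
side blue [240.6995 141.2678] 30.5 (10.28591251373291, 5.366562843322754) [0.5417 0.3686 0.05  ]
side blue [263.7387 132.2523] 18.5 (9.899494171142578, 2.1213202476501465) [0.636  0.3862 0.05  ]
side red [236.1611 195.1833] 90.0 (26.851646423339844, 7.06622314453125) [0.4395 0.1168 0.05  ]
top green [415.323  318.7858] 1150.0 (40.401790618
[... 416 characters left out ...]
[0.3771 0.3816 0.05  ]
top blue [134.9322 220.5169] 59.0 (16.669872283935547, 4.5106706619262695) [0.4715 0.3647 0.05  ]
top blue [412.2745 197.1373] 59.5 (16.48671531677246, 4.664004802703857) [ 0.5468 -0.3546  0.05  ]
top blue [134.4367 193.3127] 64.5 (4.767570495605469, 17.261892318725586) [0.5427 0.3715 0.05  ]
top blue [417.6456 162.9193] 47.5 (15.689291000366211, 4.118439197540283) [ 0.6407 -0.3733  0.05  ]
top blue [130.0192 158.25  ] 52.0 (4.1099748611450195, 16.439899444580078) [0.6368 0.3905 0.05  ]
top red [259.2146 245.3487] 43.5 (5.0, 10.0) [0.4134 0.045  0.05  ][ WARN:0@0.297] global loadsave.cpp:1063 imwrite_ Unsupported depth image for selected encoder is fallbacked to CV_8U.
```

View pics/crop.png

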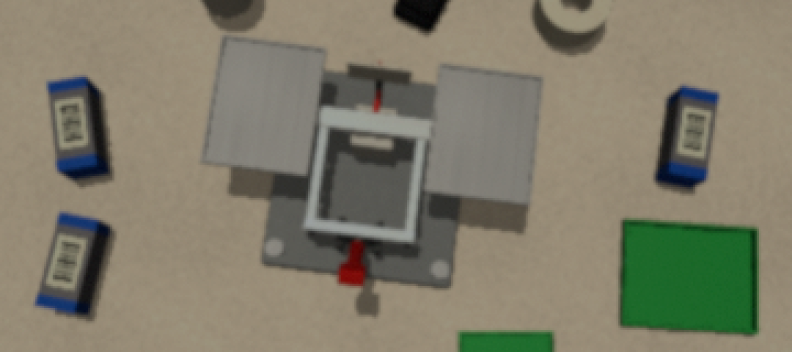

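The crop shows both pans, the red bat at crop (350,265), three cartridges label up, and the large tray. Next I compute the poses.

Run:
```python
from h import *
np.set_printoptions(precision=4,suppress=True)
f=lambda L:np.array(L)/2.2+[100,120]
pl=plane("top",f([(223,38),(325,50),(308,175),(203,162)]),.112)
pr=plane("top",f([(440,66),(542,76),(526,203),(427,192)]),.112)
for p in(pl,pr):print('pan',p[:,:2].tolist(),'sides',np.linalg.norm(np.roll(p,-1,0)-p,axis=1),p.mean(0))
L,R=pl.mean(0),pr.mean(0);o=(L+R)/2;y=(L-R);print('sep',np.linalg.norm(y[:2]),'o',o,'yaw',np.arctan2(-y[0],y[1]))
yaw=np.arctan2(-y[0],y[1]);ex=np.array([np.cos(yaw),np.sin(yaw),0]);pv=np.r_[o[:2],.05]-.125*ex
for r in(.115,.09):
  k=pv+r*(-np.sin(.5)*ex+np.cos(.5)*np.array([0,0,1]));print('knob',k,proj("top",k),proj("side",k))
ims={n:cv2.imread(f'pics/{n}0.png') for n in("side","top")}
print('redTri',tri(*[max(blobs(ims[n],'red',15),key=lambda t:t[1])[0] for n in("side","top")]))
for n in ims:
  c=max(blobs(ims[n],'red',15),key=lambda t:t[1])[2][:,0];print(n,c.min(0),c.max(0))
# tray, relaxed mask
for n in ims:
  b,g,r=[ims[n][...,i].astype(int) for i in range(3)]
  m=((g>30)&(g>1.6*r)&(g>1.6*b)).astype(np.uint8)
  c=max([c for c in cv2.findContours(m,0,1)[0] if (cv2.pointPolygonTest(c,(412,246) if n=='top' else (293,336),False)>0)],key=cv2.contourArea)
  q=cv2.boxPoints(cv2.minAreaRect(c)) if n=='top' else cv2.approxPolyDP(c,6,True)[:,0]
  P=plane(n,q,.018);print(n,'tray',P[:,:2].tolist(),P.mean(0),plane(n,q,.0).mean(0),len(q))
# carts
for n in("top","side"):
  B=sorted(blobs(ims[n],'blue',15),key=lambda t:plane(n,[t[0]],.05)[0][1])
  P=[plane(n,[t[0]],.05)[0] for t in B];
  g=[P[:2],sorted(P[2:],key=lambda p:p[0])[:2],sorted(P[2:],key=lambda p:p[0])[2:]]
  for nm,(a,b) in zip(("right","Lnear","Lfar"),[sorted(k,key=lambda p:p[0]) for k in g]):
    print(n,nm,(a+b)/2,'yaw',np.arctan2(b[1]-a[1],b[0]-a[0]),np.linalg.norm(b-a))
```

```text
pan [[0.676408402698834, 0.19467066462697513], [0.6646758787495672, 0.0781720999175691], [0.5191029444022285, 0.09292166542370245], [0.5315589894393821, 0.2097617808304759]] sides [0.1171 0.1463 0.1175 0.1456] [0.5979 0.1439 0.112 ]
pan [[0.648607199501249, -0.05314235853745026], [0.639409174627402, -0.16972864344517558], [0.49212752674807325, -0.14957259148945629], [0.5024453528718724, -0.039420310280518546]] sides [0.1169 0.1487 0.1106 0.1468] [ 0.5706 -0.103   0.112 ]
sep 0.24835137413635208 o [0.5843 0.0205 0.112 ] yaw -0.11010390371322792
knob [0.4052 0.0403 0.1509] [[260.2281 245.1902]] [[231.0349 190.6719]]
knob [0.4172 0.0389 0.129 ] [[261.0802 240.9465]] [[235.6745 195.3251]]
redTri (array([0.4131, 0.042 , 0.1265]), np.float64(0.0124523620876419))
side [227 186] [247 206]
top [254 243] [264 248]
side tray [[0.4884956569426845, -0.29453776407945587], [0.36365563322777417, -0.28851606858852297], [0.3509620158121632, -0.4535995979377164], [0.4758779482780382, -0.4617469668560144]] [ 0.4197 -0.3746  0.018 ] [ 0.424  -0.3658  0.    ] 4
top tray [[0.3634975342438033, -0.27365117747852263], [0.4904168519708723, -0.285466324585873], [0.48284301170680466, -0.45460639272802905], [0.35558955504752804, -0.439238255526813]] [ 0.4231 -0.3632  0.018 ] [ 0.4247 -0.3697  0.    ] 4
top right [ 0.5937 -0.364   0.05  ] yaw -0.1975507270041735 0.09571934443777866
top Lnear [0.4243 0.3732 0.05  ] yaw -0.17673538208173448 0.09587194892921724
top Lfar [0.5897 0.381  0.05  ] yaw 0.19879699934320424 0.09603014932755427
side right [ 0.5927 -0.366   0.05  ] yaw -0.19795419842485973 0.09727472973086193
side Lnear [0.4234 0.3715 0.05  ] yaw -0.18895185674283835 0.09558643824821114
side Lfar [0.5889 0.3774 0.05  ] yaw 0.18527910195397929 0.09597802673067793
```

Run:
```python
from rig import bot;import numpy as np
s=bot.read_state();R=np.array(s['tcp_rot']);print(s['time_s'],s['position'],R.round(3).tolist(),np.degrees(np.arctan2(R[1,1],R[0,1])),s['joint_positions'],s['opening'])
```

```text
0.1 [0.21263169 0.58695586 0.18704982] [[-0.94, 0.341, -0.001], [0.341, 0.94, -0.002], [0.0, -0.002, -1.0]] 70.07364103151734 [ 5.98447876e+01  3.02760004e+01  8.21480391e+01 -3.45003642e-04
  6.76890323e+01 -1.02287030e+01] 0.9977868557299486
```

>>> play_rows --pt "0 0.035 -0.036 0 0 0 0.0275" --pt "0 0.035 -0.036 0 0 0 0.0275" --pt "0 0.035 -0.036 0 0 0 0.0275" --pt "0 0.035 -0.036 -0.02 0 0 0.0275" --pt "0 0.035 -0.036 -0.03 0 0 0.0275" --pt "0 0.036 -0.036 -0.03 0 0 0.0275" --pt "0 0 0 -0.04 0 0 0" --pt "0 0 0 -0.03 0 0 0" --pt "0 0 0 -0.02 0 0 0" --pt "0 0 0 0 0 0 0"

```text
time_s: 1.35
position: [0.4225, 0.3706, 0.0162]
tcp_rot: [[-0.983, 0.182, -0.004], [0.182, 0.983, -0.002], [0.003, -0.003, -1.0]]
force: [-0.5, 1.2, 0.4]
opening: 0.999
```

Over the cartridge as planned, so I close and lift.

>>> play_rows --pt "1 0.001 0.001 0 0 0 0" --pt "1 0 0 0 0 0 0" --pt "1 0 0 0 0 0 0" --pt "1 0 0 0 0 0 0" --pt "1 0 0 0 0 0 0" --pt "1 0 0 0.03 0 0 0" --pt "1 0 0 0.05 0 0 0" --pt "1 0 0 0.05 0 0 0" --pt "1 0 0 0.03 0 0 0" --pt "1 0 0 0 0 0 0"

```text
time_s: 2.6
position: [0.4264, 0.3735, 0.1802]
tcp_rot: [[-0.983, 0.182, 0.005], [0.182, 0.983, 0.003], [-0.004, 0.004, -1.0]]
force: [-0.3, -0.1, -2.0]
opening: 0.522
```

>>> play_rows --pt "1 0.029 -0.038 0 0 0 0.0125" --pt "1 0.029 -0.038 0 0 0 0.0125" --pt "1 0.029 -0.038 0 0 0 0.0125" --pt "1 0.029 -0.038 0 0 0 0.0125" --pt "1 0.029 -0.038 0 0 0 0.0125" --pt "1 0.027 -0.038 0 0 0 0.0125" --pt "1 0 0 -0.02 0 0 0" --pt "1 0 0 -0.015 0 0 0" --pt "1 0 0 -0.008 0 0 0" --pt "1 0 0 0 0 0 0" --pt "1 0 0 0 0 0 0"

```text
time_s: 3.98
position: [0.5972, 0.1452, 0.1354]
tcp_rot: [[-0.994, 0.107, 0.001], [0.107, 0.994, 0.0], [-0.001, 0.0, -1.0]]
force: [-0.3, -0.0, -1.6]
opening: 0.518
```

>>> play_rows --pt "1 0 0 -0.003 0 0 0" --pt "1 0 0 -0.002 0 0 0" --pt "1 0 0 -0.002 0 0 0" --pt "1 0 0 -0.001 0 0 0" --pt "1 0 0 0 0 0 0"

```text
time_s: 4.6
position: [0.5971, 0.1445, 0.1271]
tcp_rot: [[-0.994, 0.108, 0.0], [0.108, 0.994, 0.0], [-0.0, 0.0, -1.0]]
force: [-0.0, 0.9, 1.0]
opening: 0.514
```

>>> play_rows --pt "0.3 0 0 0 0 0 0" --pt "0.3 0 0 0 0 0 0" --pt "0.3 0 0 0.01 0 0 0" --pt "0.3 0 0 0.03 0 0 0" --pt "0.3 0 0 0.05 0 0 0" --pt "0.3 0 -0.01 0.05 0 0 0" --pt "0 0 -0.05 0.0 0 0 0" --pt "0 0 -0.06 0 0 0 0" --pt "0 0 -0.06 0 0 0 0"

```text
time_s: 5.72
position: [0.5972, -0.0368, 0.2683]
tcp_rot: [[-0.994, 0.106, 0.002], [0.106, 0.994, -0.001], [-0.002, -0.0, -1.0]]
force: [0.5, -0.2, 0.5]
opening: 0.945
```

>>> play_rows --pt "0 -0.001 -0.06 0 0 0 -0.015" --pt "0 -0.001 -0.06 0 0 0 -0.015" --pt "0 -0.001 -0.06 -0.02 0 0 -0.015" --pt "0 -0.001 -0.06 -0.03 0 0 -0.015" --pt "0 0 -0.06 -0.04 0 0 -0.015" --pt "0 0 -0.029 -0.05 0 0 -0.015" --pt "0 0 0 -0.05 0 0 0" --pt "0 0 0 -0.04 0 0 0" --pt "0 0 0 -0.022 0 0 0" --pt "0 0 0 0 0 0 0"

```text
time_s: 6.98
position: [0.5919, -0.3508, 0.0209]
tcp_rot: [[-0.98, 0.197, -0.003], [0.197, 0.98, 0.003], [0.004, 0.002, -1.0]]
force: [0.2, -0.5, 0.4]
opening: 1.002
```

>>> play_rows --pt "1 0 0 0 0 0 0" --pt "1 0 0 0 0 0 0" --pt "1 0 0 0 0 0 0" --pt "1 0 0 0 0 0 0" --pt "1 0 0 0 0 0 0" --pt "1 0 0 0.03 0 0 0" --pt "1 0 0 0.05 0 0 0" --pt "1 0 0 0.05 0 0 0" --pt "1 0 0 0.03 0 0 0" --pt "1 0 0 0 0 0 0"

```text
time_s: 8.22
position: [0.5948, -0.353, 0.1861]
tcp_rot: [[-0.981, 0.196, 0.005], [0.196, 0.981, -0.005], [-0.006, -0.003, -1.0]]
force: [0.3, 0.4, -0.4]
opening: 0.02
```

Opening 0.02 means the grasp missed, so I look.

Run:
```python
from h import *
a=bot.capture("side");b=bot.capture("top");cv2.imwrite('pics/s1.png',a);cv2.imwrite('pics/t1.png',b)
o=np.hstack([a[100:400,130:530],b[60:360,160:560]])
cv2.imwrite('pics/c1.png',o)
for n,i in(("side",a),("top",b)):
  for p,A,c in blobs(i,'blue',12): print(n,p,A,plane(n,[p],.05)[0].round(3))
```

```text
side [336.26898327 309.46975547] 129.5 [ 0.54  -0.369  0.05 ]
side [372.45567376 302.53723404] 94.0 [ 0.635 -0.387  0.05 ]
side [295.55223881 159.27860697] 33.5 [0.681 0.204 0.05 ]
side [264.71361502 159.36306729] 106.5 [0.584 0.243 0.05 ]
side [241.09405256 146.74827109] 120.5 [0.533 0.339 0.05 ]
side [265.39035088 136.76315789] 38.0 [0.632 0.359 0.05 ]
top [134.91463415 193.79065041] 82.0 [0.541 0.37  0.05 ]
top [214.36124795 183.05090312] 101.5 [0.574 0.166 0.05 ]
top [130.26116838 158.25085911] 48.5 [0.637 0.39  0.05 ]
top [220.02898551 143.14009662] 69.0 [0.684 0.155 0.05 ]
```

View pics/c1.png

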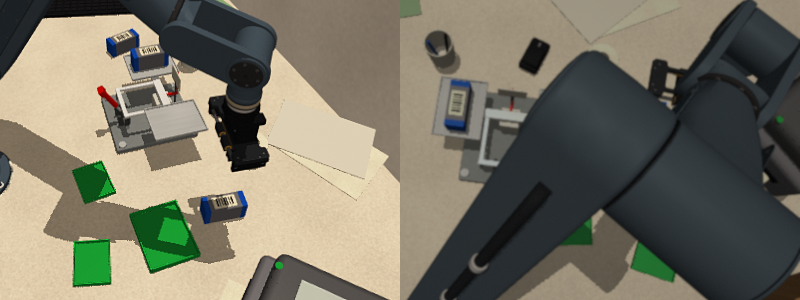

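Run:
```python
from h import *
np.set_printoptions(precision=1,suppress=True)
s=bot.read_state();print(s['position'],s['opening'],s['force'],s['time_s'])
print(proj("side",[s['position'],[.593,-.365,.055],[.593,-.365,0]]))
a,b=cv2.imread('pics/side0.png'),cv2.imread('pics/s1.png')
def corners(x,y,yaw,z):
  c,q=np.cos(yaw),np.sin(yaw)
  return [[x+c*u-q*v,y+q*u+c*v,z] for u,v in((-.055,-.023),(.055,-.023),(.055,.023),(-.055,.023))]
o=[]
for i in(a,b):
  i=cv2.resize(i[240:350,300:410],None,fx=3.6,fy=3.6,interpolation=3)
  P=(proj("side",corners(.593,-.365,-.197,.055))-[300,240]+.5)*3.6
  cv2.polylines(i,[P.astype(np.int32)],True,(0,0,255),1);o.append(i)
cv2.imwrite('pics/c2.png',np.hstack(o))
```

```text
[ 0.6 -0.4  0.2] 0.008837528054068965 [-0.9 -0.4 -0.7] 8.325
[[357.6 266.6]
 [354.3 300.3]
 [351.8 311.6]]
```

View pics/c2.png

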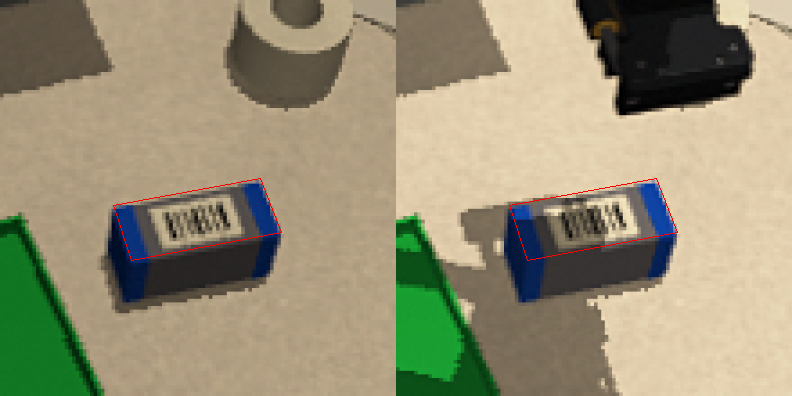

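The cartridge hasn't moved, so the fingers never caught it. I'll retry, checking position before closing and the opening before lifting.

>>> play_rows --pt "0 0 -0.012 0 0 0 0" --pt "0 0 0 -0.02 0 0 0" --pt "0 0 0 -0.03 0 0 0" --pt "0 0 0 -0.03 0 0 0" --pt "0 0 0 -0.03 0 0 0" --pt "0 0 0 0 0 0 0" --pt "0 0 0 0 0 0 0"

```text
time_s: 9.2
position: [0.5932, -0.3643, 0.0725]
tcp_rot: [[-0.98, 0.197, 0.0], [0.197, 0.98, -0.0], [-0.0, -0.0, -1.0]]
force: [0.5, 0.5, -0.2]
opening: 0.719
```

Run:
```python
from h import *
a=bot.capture("side");b=bot.capture("top")
s=bot.read_state();print(s['position'],s['joint_positions'],s['opening'])
print(proj("side",[s['position']]),proj("top",[s['position']]))
cv2.imwrite('pics/c3.png',np.hstack([cv2.resize(a[180:340,270:430],None,fx=2.4,fy=2.4,interpolation=3),cv2.resize(b[100:260,340:500],None,fx=2.4,fy=2.4,interpolation=3)]))
```

```text
[ 0.59394661 -0.36462525  0.07391301] [-4.07083418e+01  4.29596239e+01  7.62102941e+01 -4.46733347e-03
  6.06744938e+01 -1.19368659e+02] 0.8118171688928091
[[355.45080942 295.93513038]] [[418.51929682 177.55690904]]
```

View pics/c3.png

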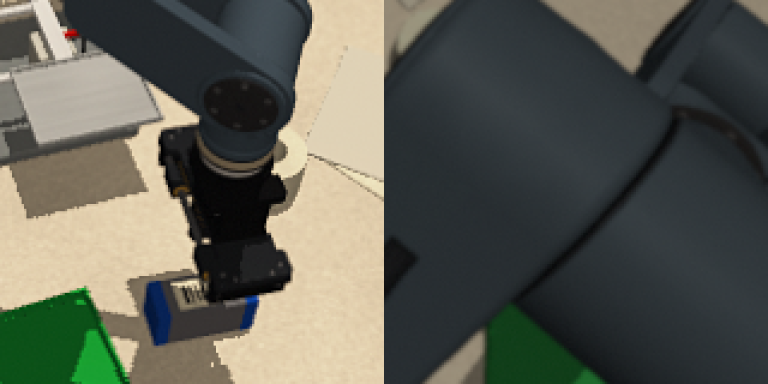

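The fingers are slow, at about 0.72 of full travel per second, so the earlier lift began before the grip closed. I'll wait longer this time.

>>> play_rows --pt "0 0 0 0 0 0 0" --pt "0 0 0 -0.01 0 0 0" --pt "0 0 0 -0.025 0 0 0" --pt "0 0 0 -0.022 0 0 0" --pt "0.6 0 0 0 0 0 0" --pt "1 0 0 0 0 0 0" --pt "1 0 0 0 0 0 0" --pt "1 0 0 0 0 0 0" --pt "1 0 0 0 0 0 0" --pt "1 0 0 0 0 0 0" --pt "1 0 0 0 0 0 0" --pt "1 0 0 0 0 0 0"

```text
time_s: 10.8
position: [0.5934, -0.3641, 0.0162]
tcp_rot: [[-0.981, 0.196, 0.001], [0.196, 0.981, -0.001], [-0.001, -0.001, -1.0]]
force: [-0.6, -0.2, 3.7]
opening: 0.517
```

>>> play_rows --pt "1 0 0 0.025 0 0 0" --pt "1 0 0 0.05 0 0 0" --pt "1 0 0 0.05 0 0 0" --pt "1 -0.001 0.02 0.035 0 0 0" --pt "1 -0.004 0.045 0 0 0 0.018" --pt "1 -0.004 0.05 0 0 0 0.018" --pt "1 -0.005 0.05 0 0 0 0.018" --pt "1 -0.005 0.05 0 0 0 0.018" --pt "1 -0.004 0.035 0 0 0 0.016" --pt "1 0 0.011 0 0 0 0" --pt "1 0 0 0 0 0 0" --pt "1 0 0 0 0 0 0"

```text
time_s: 12.3
position: [0.5705, -0.104, 0.1754]
tcp_rot: [[-0.994, 0.111, 0.0], [0.111, 0.994, -0.001], [-0.0, -0.001, -1.0]]
force: [0.0, -0.5, -2.2]
opening: 0.521
```

>>> play_rows --pt "1 0 0.001 -0.015 0 0 0" --pt "1 0 0 -0.015 0 0 0" --pt "1 0 0 -0.008 0 0 0" --pt "1 0 0 -0.004 0 0 0" --pt "1 0 0 -0.002 0 0 0" --pt "1 0 0 -0.002 0 0 0" --pt "1 0 0 -0.002 0 0 0" --pt "1 0 0 -0.001 0 0 0" --pt "1 0 0 0 0 0 0"

```text
time_s: 13.42
position: [0.5702, -0.1016, 0.1268]
tcp_rot: [[-0.994, 0.11, 0.0], [0.11, 0.994, -0.0], [-0.0, -0.0, -1.0]]
force: [-0.4, 0.6, -0.6]
opening: 0.519
```

>>> play_rows --pt "0.3 0 0 0 0 0 0" --pt "0.3 0 0 0 0 0 0" --pt "0.3 0 0 0 0 0 0" --pt "0.3 0 0 0.015 0 0 0" --pt "0.3 0 0 0.039 0 0 0" --pt "0.3 0 0 0.04 0 0 0" --pt "0.35 -0.037 0.029 0 -0.0066 -0.0596 0" --pt "0.4 -0.037 0.029 0 -0.0066 -0.0596 0" --pt "0.4 -0.037 0.029 0 -0.0066 -0.0596 0" --pt "0.4 -0.037 0.029 0 -0.0066 -0.0596 0" --pt "0.4 -0.038 0.029 0 -0.0066 -0.0596 0" --pt "0.4 0 0 0 0 0 0"

```text
time_s: 14.92
position: [0.3776, 0.0459, 0.2195]
tcp_rot: [[-0.951, 0.107, 0.289], [0.102, 0.994, -0.03], [-0.29, 0.001, -0.957]]
force: [1.0, 0.4, 0.3]
opening: 0.601
```

Run:
```python
from h import *
np.set_printoptions(precision=4,suppress=True)
a=bot.capture("side");b=bot.capture("top");cv2.imwrite('pics/s4.png',a);cv2.imwrite('pics/t4.png',b)
s=bot.read_state();print(s['time_s'],s['position'],s['tcp_rot'],s['joint_positions'])
r=[max(blobs(i,'red',10),key=lambda t:t[1]) for i in(a,b)]
for q in r:print(q[0],q[1],q[2][:,0].min(0),q[2][:,0].max(0))
cv2.imwrite('pics/c4.png',np.hstack([cv2.resize(a[100:260,170:350],None,fx=2.2,fy=2.2,interpolation=3),cv2.resize(b[120:280,180:360],None,fx=2.2,fy=2.2,interpolation=3)]))
```

```text
15.025 [0.3847 0.0435 0.2219] [[-0.9487  0.1086  0.2968]
 [ 0.1035  0.9941 -0.0331]
 [-0.2987 -0.0006 -0.9544]] [-11.6741   0.8217 123.6329   2.5627  38.2658 -97.2134]
[235.8826 195.4695] 106.5 [227 186] [247 206]
[259.1378 245.0385] 52.0 [254 242] [264 248]
```

View pics/c4.png

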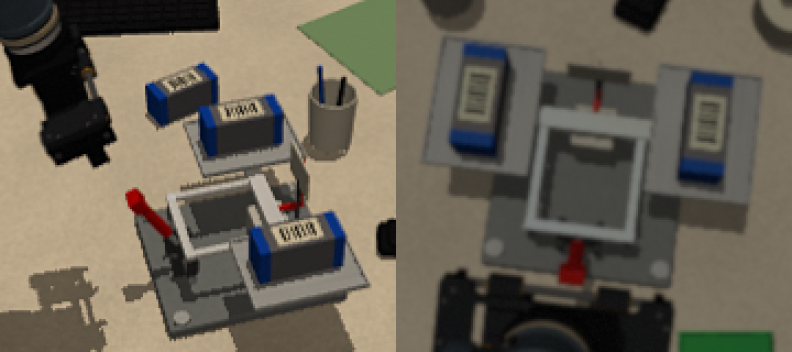

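Both cartridges lie flat on their pans. The knob shows at side (232,190) and top (259,244), which matches the prediction. I descend on it.

>>> play_rows --pt "0.4 0.006 -0.0007 -0.02 0 0 0" --pt "0.4 0.007 -0.0007 -0.024 0 0 0" --pt "0.4 0.007 -0.0007 -0.024 0 0 0" --pt "0.4 0.005 -0.0007 -0.019 0 0 0" --pt "0.4 0 0 0 0 0 0" --pt "1 0 0 0 0 0 0" --pt "1 0 0 0 0 0 0" --pt "1 0 0 0 0 0 0" --pt "1 0 0 0 0 0 0" --pt "1 0 0 0 0 0 0" --pt "1 0 0 0 0 0 0"

```text
time_s: 16.4
position: [0.409, 0.0406, 0.1336]
tcp_rot: [[-0.95, 0.11, 0.294], [0.105, 0.994, -0.033], [-0.295, -0.0, -0.955]]
force: [0.2, 0.8, -0.5]
opening: 0.034
```

Run:
```python
from h import *
np.set_printoptions(precision=4,suppress=True)
a=bot.capture("side");b=bot.capture("top")
s=bot.read_state();print(s['time_s'],s['position'],s['opening'],s['force'])
g=s['position']-.019*s['tcp_rot'][:,2]
pk=[.4052,.0413,.1509]
o=[]
for n,i,(x,y) in(("side",a,(170,140)),("top",b,(200,180))):
  w=cv2.resize(i[y:y+100,x:x+110],None,fx=3.5,fy=3.5,interpolation=3)
  for P,c in((s['position'],(0,255,255)),(g,(0,255,0)),(pk,(255,0,255))):
    p=(proj(n,P)[0]-[x,y]+.5)*3.5;cv2.circle(w,tuple(int(v) for v in p),3,c,1)
  o.append(w)
cv2.imwrite('pics/c5.png',np.hstack(o))
```

```text
16.5 [0.409  0.0406 0.1336] 0.015505743748664523 [ 0.5565 -0.3181  0.3206]
```

View pics/c5.png

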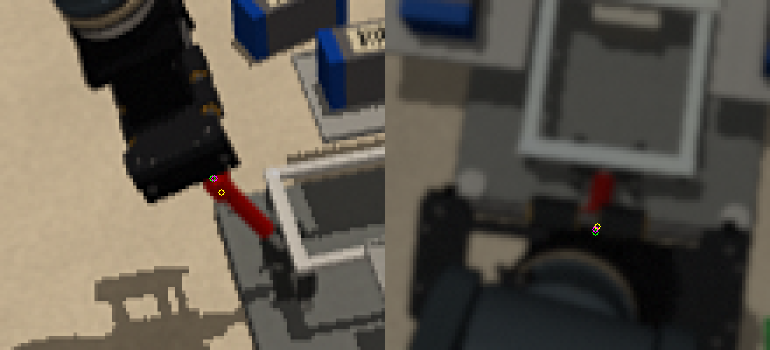

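Run:
```python
from h import *
np.set_printoptions(precision=4,suppress=True)
a=bot.capture("side");s=bot.read_state();T,R=s['position'],s['tcp_rot']
x,y=195,150;f=8
w=cv2.resize(a[y:y+70,x:x+90],None,fx=f,fy=f,interpolation=0)
w=(255*(w/255.)**.45).astype(np.uint8)
L=lambda u,v,d:T+R@np.array([u,v,-d])
for P,c in((L(0,0,0),(0,255,255)),(L(0,0,.019),(0,255,0)),(L(0,0,.07),(255,255,0)),(np.array([.4052,.0413,.1509]),(255,0,255))):
  p=(proj("side",P)[0]-[x,y]+.5)*f;cv2.circle(w,tuple(int(v) for v in p),4,c,1)
q=[L(u,v,.07) for u,v in((-.037,-.095),(.037,-.095),(.037,.095),(-.037,.095))]
cv2.polylines(w,[((proj("side",q)-[x,y]+.5)*f).astype(np.int32)],True,(255,255,0),1)
cv2.imwrite('pics/c6.png',w)
```

```text
(no output)
```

View pics/c6.png

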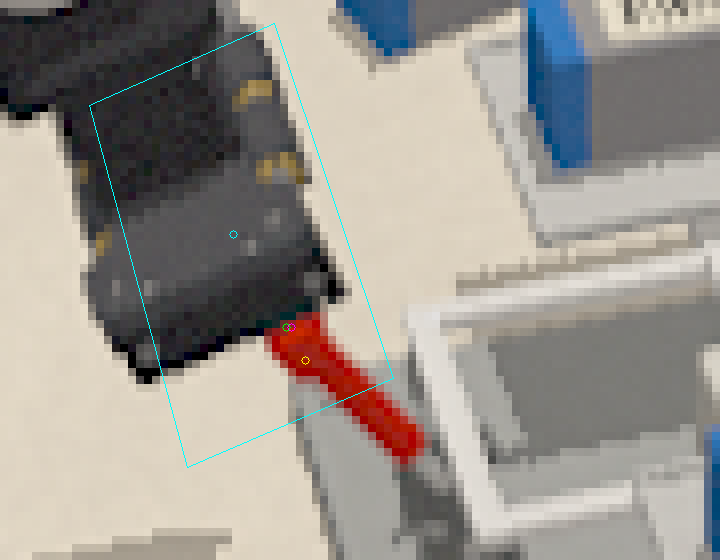

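The black carrier matches the reported pose (half-width about 51 mm when closed), but no finger shows at the knob. I check numerically where the finger tips end along the tool axis, using the saved hover picture s4 (pose known, opening 0.6).

Run:
```python
from h import *
np.set_printoptions(precision=0,suppress=True,linewidth=180)
T=np.array([.3847,.0435,.2219]);R=np.array([[-.9487,.1086,.2968],[.1035,.9941,-.0331],[-.2987,-.0006,-.9544]])
im=cv2.imread('pics/s4.png').mean(2);it=cv2.imread('pics/t4.png').mean(2)
ds=np.arange(-.01,.085,.005);print(ds*1000)
for nm,i in(("side",im),("top",it)):
 for v in(-.033,.033):
  for u in(-.006,0,.006):
   P=proj(nm,[T+R@np.array([u,v,-d]) for d in ds])
   print(nm,v,u,np.array([i[int(round(q[1])),int(round(q[0]))] for q in P]),P[2].round())
s=bot.read_state();print(s['opening'],s['tau'])
```

```text
[-10.  -5.   0.   5.  10.  15.  20.  25.  30.  35.  40.  45.  50.  55.  60.  65.  70.  75.  80.]
side -0.033 -0.006 [156. 158. 159. 160. 159. 156. 158. 157. 157. 162. 165. 165. 165. 172.   0.   1.   2.   4.   4.] [226. 180.]
side -0.033 0 [157. 157. 157. 156. 157. 159. 158. 158. 162.  58.  15.  61.  14.   0.   3.   3.   4.   5.   4.] [224. 181.]
side -0.033 0.006 [157. 155. 160. 162. 160. 159. 159. 163. 166. 124.   2.   5.   2.   4.   3.   4.   4.   3.   5.] [222. 182.]
side 0.033 -0.006 [160. 161. 136.  55.   1.  25.  22.   7.   7.  11.  14.  20.  25.  22.  23.  22.  18.  17.  55.] [221. 165.]
side 0.033 0 [159. 163. 131.   4.   7.  17.   8.   4.   8.  12.  10.  21.  33.  19.  21.  22.  23.  21.  23.] [219. 166.]
side 0.033 0.006 [159. 150. 119.   0.   3.   6.   3.   4.   9.  11.  11.  24.  22.  23.  22.  23.  23.  22.  22.] [217. 167.]
top -0.033 -0.006 [55. 24. 24. 15. 15. 17. 17. 17. 17. 17. 18. 18. 19. 17. 17. 16. 16. 15.  7.] [274. 251.]
top -0.033 0 [17. 17. 17. 17. 17. 18. 18. 19. 19. 17. 16. 16. 15. 15. 11.  5.  5.  3.  4.] [273. 254.]
top -0.033 0.006 [18. 18. 19. 19. 17. 17. 16. 15. 15. 11. 11.  5.  3.  3.  4.  7.  7.  5.  5.] [273. 257.]
top 0.033 -0.006 [111. 110. 110. 101. 101.  80.  80.  56.  49.  49.  42.  40.  26.  26.  11.   6.   6.  12.  11.] [243. 247.]
top 0.033 0 [83. 59. 58. 49. 49. 43. 42. 29. 29. 22.  4.  4.  7.  7. 16. 19. 19. 19. 19.] [242. 250.]
top 0.033 0.006 [48. 43. 39. 39. 46. 22. 21. 17. 17. 13. 13. 17. 19. 19. 17. 12. 12.  7.  7.] [242. 253.]
0.004961792127411082 [  0. -22.  -9.   0.  -1.  -0.]
```

Run:
```python
from h import *
T=np.array([.3847,.0435,.2219]);R=np.array([[-.9487,.1086,.2968],[.1035,.9941,-.0331],[-.2987,-.0006,-.9544]])
def ov(im,nm,x,y,w,h,f):
  w=cv2.resize(im[y:y+h,x:x+w],None,fx=f,fy=f,interpolation=0);w=(255*(w/255.)**.45).astype(np.uint8)
  for vs in((-.041,-.026),(.026,.041)):
    q=[T+R@np.array([u,v,-.0]) for u,v in((-.0095,vs[0]),(.0095,vs[0]),(.0095,vs[1]),(-.0095,vs[1]))]
    cv2.polylines(w,[((proj(nm,q)-[x,y]+.5)*f).astype(np.int32)],True,(0,0,255),1)
  for d,c in((0,(0,255,255)),(.07,(0,255,0))):
    p=(proj(nm,T+R@np.array([0,0,-d]))[0]-[x,y]+.5)*f;cv2.circle(w,tuple(int(v) for v in p),4,c,1)
  return w
a=ov(cv2.imread('pics/s4.png'),"side",170,90,80,100,6);b=ov(cv2.imread('pics/t4.png'),"top",200,220,110,100,6)[:,:]
cv2.imwrite('pics/c7.png',np.hstack([a,b])[:, :800])
```

```text
(no output)
```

View pics/c7.png

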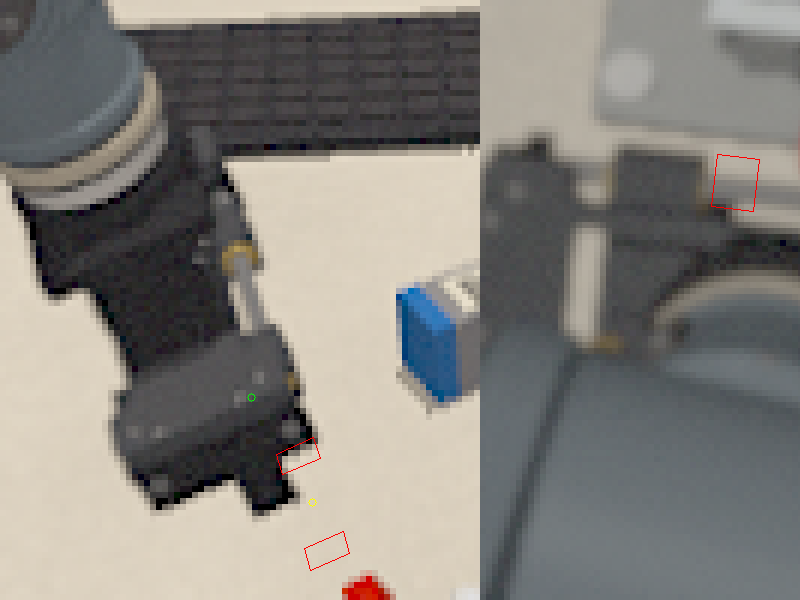

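>>> play_rows --pt "1 -0.006 0.001 0.02 0 0 0" --pt "1 -0.009 0.001 0.03 0 0 0" --pt "1 -0.003 0 0.01 0 0 0" --pt "1 0 0 0 0 0 0" --pt "1 0 0 0 0 0 0"

```text
time_s: 17.18
position: [0.3908, 0.0426, 0.1931]
tcp_rot: [[-0.95, 0.11, 0.293], [0.105, 0.994, -0.032], [-0.295, -0.0, -0.956]]
force: [0.1, 0.1, 0.4]
opening: 0.001
```

Run:
```python
from h import *
np.set_printoptions(precision=4,suppress=True)
a=bot.capture("side");b=bot.capture("top");cv2.imwrite('pics/s8.png',a);cv2.imwrite('pics/t8.png',b)
s=bot.read_state();T,R=s['position'],s['tcp_rot'];print(s['time_s'],T,R,s['opening'])
print(tri((231.8,190),(260.2,244.1)))
def ov(im,nm,x,y,w,h,f):
  w=cv2.resize(im[y:y+h,x:x+w],None,fx=f,fy=f,interpolation=0);w=(255*(w/255.)**.45).astype(np.uint8)
  B=lambda v0,v1,d,hx:cv2.polylines(w,[((proj(nm,[T+R@np.array([u,v,-d]) for u,v in((-hx,v0),(hx,v0),(hx,v1),(-hx,v1))])-[x,y]+.5)*f).astype(np.int32)],True,(0,0,255),1)
  B(-.015,.015,0,.0095);B(-.015,.015,.04,.0095)
  for d,c in((0,(0,255,255)),(.07,(0,255,0))):
    p=(proj(nm,T+R@np.array([0,0,-d]))[0]-[x,y]+.5)*f;cv2.circle(w,tuple(int(v) for v in p),4,c,1)
  return w
cv2.imwrite('pics/c8.png',np.hstack([ov(a,"side",180,110,70,90,6),ov(b,"top",225,210,63,90,6)]))
```

```text
17.275 [0.3907 0.0427 0.1929] [[-0.9501  0.1096  0.292 ]
 [ 0.1048  0.994  -0.0322]
 [-0.2938  0.     -0.9559]] 0.008186946429935246
(array([0.4077, 0.0403, 0.1526]), np.float64(9.012578966096254e-05))
```

View pics/c8.png

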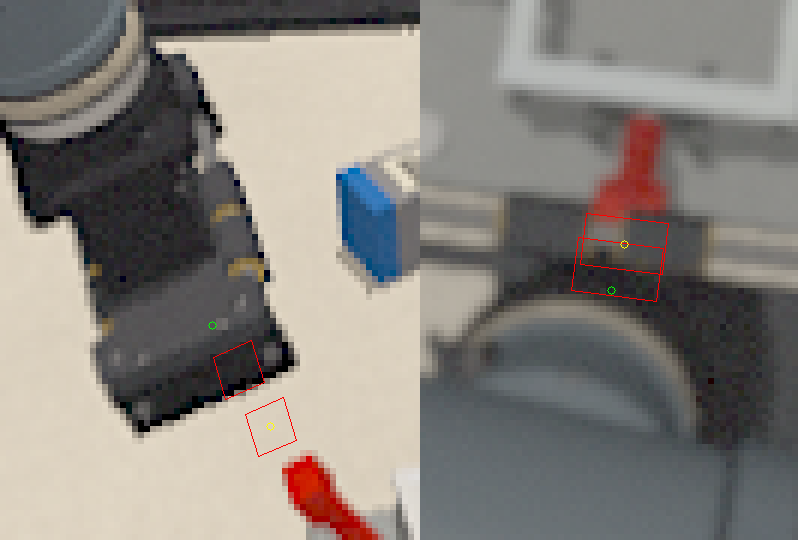

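With the jaws shut, no finger shows at the reported tip. The knob triangulates to (.4077,.0403,.1526) with a 0.1 mm gap, so its position is sound. The fingers reach less far than I assumed, so I grip about 27 mm deeper.

>>> play_rows --pt "0.4 0 0 0 0 0 0" --pt "0.4 0 0 0 0 0 0" --pt "0.4 0 0 0 0 0 0" --pt "0.4 0 0 0 0 0 0" --pt "0.4 0 0 0 0 0 0" --pt "0.4 0 0 0 0 0 0" --pt "0.4 0.008 -0.001 -0.02 0 0 0" --pt "0.4 0.008 -0.001 -0.022 0 0 0" --pt "0.4 0.008 -0.001 -0.022 0 0 0" --pt "0.4 0.007 -0.001 -0.02 0 0 0" --pt "0.4 0 0 0 0 0 0"

```text
time_s: 18.65
position: [0.4217, 0.0386, 0.1084]
tcp_rot: [[-0.95, 0.11, 0.291], [0.105, 0.994, -0.032], [-0.292, 0.0, -0.956]]
force: [0.0, -0.2, 0.3]
opening: 0.601
```

>>> play_rows --pt "0.8 0 0 0 0 0 0" --pt "0.8 0 0 0 0 0 0" --pt "0.8 0 0 0 0 0 0" --pt "0.8 0 0 0 0 0 0" --pt "0.8 0 0 0 0 0 0"

```text
time_s: 19.27
position: [0.4222, 0.0384, 0.1102]
tcp_rot: [[-0.949, 0.11, 0.295], [0.105, 0.994, -0.033], [-0.297, -0.001, -0.955]]
force: [-2.8, -3.5, 7.0]
opening: 0.32
```

Gripped: opening 0.32 is 28 mm, the knob's width. I compute the pull-and-flip rows.

Run:
```python
import numpy as np
np.set_printoptions(precision=4,suppress=True)
ex=np.array([.994,-.110,0]);ey=np.array([.110,.994,0]);L=.046
def tcp(r,th):
    p=-.5+th;t=-.3+.7*th;return np.array([r*np.sin(p)-L*np.sin(t),r*np.cos(p)-L*np.cos(t)])
seq=[(.115,0),(.120,0),(.125,0),(.130,0)]+[(.130,k/10) for k in range(1,11)]+[(.122,1),(.116,1)]
for a,b in zip(seq,seq[1:]):
    d=tcp(*b)-tcp(*a);w=ex*d[0]+np.array([0,0,d[1]]);print(b,w,(b[1]-a[1])*.7*ey)
```

```text
(0.12, 0) [-0.0024  0.0003  0.0044] [0. 0. 0.]
(0.125, 0) [-0.0024  0.0003  0.0044] [0. 0. 0.]
(0.13, 0) [-0.0024  0.0003  0.0044] [0. 0. 0.]
(0.13, 0.1) [ 0.0085 -0.0009  0.0048] [0.0077 0.0696 0.    ]
(0.13, 0.2) [ 0.009  -0.001   0.0038] [0.0077 0.0696 0.    ]
(0.13, 0.3) [ 0.0093 -0.001   0.0028] [0.0077 0.0696 0.    ]
(0.13, 0.4) [ 0.0096 -0.0011  0.0018] [0.0077 0.0696 0.    ]
(0.13, 0.5) [ 0.0097 -0.0011  0.0007] [0.0077 0.0696 0.    ]
(0.13, 0.6) [ 0.0097 -0.0011 -0.0004] [0.0077 0.0696 0.    ]
(0.13, 0.7) [ 0.0096 -0.0011 -0.0014] [0.0077 0.0696 0.    ]
(0.13, 0.8) [ 0.0094 -0.001  -0.0025] [0.0077 0.0696 0.    ]
(0.13, 0.9) [ 0.0091 -0.001  -0.0035] [0.0077 0.0696 0.    ]
(0.13, 1.0) [ 0.0086 -0.001  -0.0045] [0.0077 0.0696 0.    ]
(0.122, 1) [-0.0038  0.0004 -0.007 ] [0. 0. 0.]
(0.116, 1) [-0.0029  0.0003 -0.0053] [0. 0. 0.]
```

>>> play_rows --pt "1 -0.0024 0.0003 0.0044 0 0 0" --pt "1 -0.0024 0.0003 0.0044 0 0 0" --pt "1 -0.0024 0.0003 0.0046 0 0 0" --pt "1 0 0 0 0 0 0"

```text
time_s: 19.77
position: [0.4152, 0.0393, 0.1234]
tcp_rot: [[-0.949, 0.11, 0.295], [0.104, 0.994, -0.033], [-0.297, -0.0, -0.955]]
force: [2.4, -4.9, -4.7]
opening: 0.321
```

The pull shows about 5.3 N of spring, so the bat is out. I flip it.

>>> play_rows --pt "1 0.0085 -0.0009 0.0048 0.0077 0.0696 0" --pt "1 0.009 -0.001 0.0038 0.0077 0.0696 0" --pt "1 0.0093 -0.001 0.0028 0.0077 0.0696 0" --pt "1 0.0096 -0.001 0.0018 0.0077 0.0696 0" --pt "1 0.0097 -0.001 0.0007 0.0077 0.0696 0" --pt "1 0.0097 -0.001 -0.0004 0.0077 0.0696 0" --pt "1 0 0 0 0 0 0"

```text
time_s: 20.65
position: [0.4693, 0.0331, 0.1349]
tcp_rot: [[-0.986, 0.109, -0.124], [0.108, 0.994, 0.012], [0.125, -0.001, -0.992]]
force: [-1.8, -4.2, -5.2]
opening: 0.318
```

>>> play_rows --pt "1 0.0096 -0.001 -0.0014 0.0077 0.0696 0" --pt "1 0.0094 -0.001 -0.0025 0.0077 0.0696 0" --pt "1 0.0091 -0.001 -0.0035 0.0077 0.0696 0" --pt "1 0.0088 -0.001 -0.0045 0.0077 0.0696 0" --pt "1 0 0 0 0 0 0"

```text
time_s: 21.28
position: [0.5053, 0.029, 0.123]
tcp_rot: [[-0.913, 0.109, -0.392], [0.1, 0.994, 0.042], [0.394, -0.001, -0.919]]
force: [-3.5, -4.4, -5.5]
opening: 0.315
```

>>> play_rows --pt "1 0.0026 -0.0003 -0.0014 0 0 0" --pt "1 -0.0038 0.0004 -0.007 0 0 0" --pt "1 -0.0029 0.0003 -0.0053 0 0 0" --pt "1 0 0 0 0 0 0"

```text
time_s: 21.78
position: [0.5011, 0.0295, 0.1115]
tcp_rot: [[-0.915, 0.108, -0.389], [0.1, 0.994, 0.041], [0.391, -0.002, -0.92]]
force: [-4.0, -5.0, -2.4]
opening: 0.319
```

>>> play_rows --pt "0.4 0 0 0 0 0 0" --pt "0.4 0 0 0 0 0 0" --pt "0.4 0 0 0 0 0 0" --pt "0.4 0 0 0 0 0 0" --pt "0.4 0.008 -0.001 0.019 0 0 0" --pt "0.4 0.012 -0.001 0.028 0 0 0" --pt "0.4 0.012 -0.001 0.028 0 0 0" --pt "0.4 -0.01 0.001 0.05 -0.011 -0.1 0" --pt "0.2 -0.05 0.005 0.02 -0.011 -0.1 0" --pt "0.2 -0.05 0.006 0 -0.011 -0.1 0" --pt "0.2 -0.03 0.006 0 -0.011 -0.1 0" --pt "0.2 0 0 0 0 0 0"

```text
time_s: 23.28
position: [0.3893, 0.0466, 0.2555]
tcp_rot: [[-0.994, 0.109, -0.002], [0.109, 0.994, 0.001], [0.002, 0.001, -1.0]]
force: [0.6, -0.1, 0.4]
opening: 0.8
```

Run:
```python
from h import *
np.set_printoptions(precision=4,suppress=True)
a=bot.capture("side");b=bot.capture("top");cv2.imwrite('pics/s9.png',a);cv2.imwrite('pics/t9.png',b)
s=bot.read_state();print(s['time_s'],s['position'],s['tcp_rot'],s['opening'])
p=cv2.imread('pics/s4.png'),cv2.imread('pics/t4.png')
for n,i,o in(("side",a,p[0]),("top",b,p[1])):
  for l,k in(("old",o),("new",i)):
    print(n,l,'red',[(q[0],q[1]) for q in blobs(k,'red',8)],'blue',[q[0] for q in blobs(k,'blue',12)])
d=lambda i,x,y,w,h:cv2.resize(i[y:y+h,x:x+w],None,fx=2.2,fy=2.2,interpolation=3)
cv2.imwrite('pics/c9.png',np.hstack([np.vstack([d(p[0],200,110,150,130),d(a,200,110,150,130)]),np.vstack([d(p[1],185,125,180,130),d(b,185,125,180,130)])]))
```

```text
23.375 [0.3959 0.0451 0.2566] [[-0.994   0.1094  0.0044]
 [ 0.1094  0.994  -0.0002]
 [-0.0044  0.0003 -1.    ]] 0.7977079845463009
side old red [(array([235.8826, 195.4695]), 106.5)] blue [array([288.663 , 213.8858]), array([322.6054, 207.2676]), array([264.6833, 157.6167]), array([295.0436, 152.5265]), array([240.6995, 141.2678]), array([263.6316, 132.1842])]
side new red [(array([264.4809, 189.5724]), 122.0)] blue [array([288.6434, 213.0911]), array([322.5789, 206.6294]), array([295.9314, 159.1373]), array([264.5776, 157.117 ]), array([294.2893, 147.9434]), array([241.9487, 142.0684]), array([263.7387, 132.2523])]
top old red [(array([259.1378, 245.0385]), 52.0)] blue [array([318.5394, 195.371 ]), array([134.6111, 193.4653]), array([214.    , 182.6124]), array([129.9167, 158.3299]), array([323.0548, 155.7808]), array([220.    , 143.0798])]
top new red [] blue [array([318.6267, 195.3542]), array([134.5676, 193.5338]), array([214.4483, 181.8563]), array([130.4423, 158.3045]), array([323.0822, 155.6712]), array([219.9571, 143.1595])]
```

Run:
```python
from h import *
np.set_printoptions(precision=4,suppress=True)
P=np.array([.462,.0345,.05]);ex=np.array([.994,-.11,0])
for th in(0,.85,.95,1.0,1.05):
  f=th-.5
  print(th,[proj("side",P+r*(np.sin(f)*ex+np.cos(f)*np.array([0,0,1])))[0] for r in(.095,.115,.127)])
a=cv2.imread('pics/s9.png');q=max(blobs(a,'red',8),key=lambda t:t[1]);print(q[2][:,0].min(0),q[2][:,0].max(0))
for v in cv2.imread('pics/s4.png'),:print(max(blobs(v,'red',8),key=lambda t:t[1])[2][:,0].min(0))
# expected blue shift in side picture for 15 mm
print(proj("side",[[.598,.144,.16],[.598,.144,.145],[.57,-.103,.16],[.57,-.103,.145]]))
# cup position
print(plane("top",[(200,98)],.09))
```

```text
0 [array([235.3637, 194.1513]), array([231.6504, 190.4179]), array([229.3847, 188.1394])]
0.85 [array([261.5791, 187.4129]), array([263.7061, 182.2214]), array([265.001 , 179.0615])]
0.95 [array([264.5259, 187.7502]), array([267.2947, 182.6534]), array([268.9785, 179.5547])]
1.0 [array([265.9451, 188.0082]), array([269.0205, 182.979 ]), array([270.8895, 179.9235])]
1.05 [array([267.3231, 188.3245]), array([270.6944, 183.376 ]), array([272.7417, 180.3715])]
[255 179] [272 204]
[227 186]
[[279.6518 150.2743]
 [279.6538 154.0299]
 [304.908  205.9388]
 [304.6969 209.733 ]]
[[0.792  0.2075 0.09  ]]
```

>>> play_rows --pt "0 0.024 0.042 0 0 0 0.0375" --pt "0 0.024 0.042 0 0 0 0.0375" --pt "0 0.024 0.042 0 0 0 0.0375" --pt "0 0.024 0.042 0 0 0 0.0375" --pt "0 0.024 0.042 0 0 0 0.0375" --pt "0 0.024 0.042 0 0 0 0.0375" --pt "0 0.024 0.042 -0.02 0 0 0.0375" --pt "0 0.025 0.04 -0.03 0 0 0.0375" --pt "0 0 0 -0.04 0 0 0" --pt "0 0 0 -0.04 0 0 0" --pt "0 0 0 -0.02 0 0 0" --pt "0 0 0 0 0 0 0"

```text
time_s: 24.88
position: [0.5884, 0.3787, 0.1037]
tcp_rot: [[-0.982, -0.189, -0.001], [-0.189, 0.982, -0.001], [0.001, -0.0, -1.0]]
force: [-0.5, 0.6, 0.3]
opening: 1.0
```

The lever sits at θ≈1.0 with the bat in. The pans shifted less than 1 px (3.8 px is expected at the stop), so the beam is level. Both weighed cartridges are spent, and the far-left one is full.

>>> play_rows --pt "0 0 0 -0.035 0 0 0" --pt "0 0 0 -0.035 0 0 0" --pt "0 0 0 -0.02 0 0 0" --pt "0 0 0 -0.005 0 0 0" --pt "0.6 0 0 0 0 0 0" --pt "1 0 0 0 0 0 0" --pt "1 0 0 0 0 0 0" --pt "1 0 0 0 0 0 0" --pt "1 0 0 0 0 0 0" --pt "1 0 0 0 0 0 0" --pt "1 0 0 0 0 0 0" --pt "1 0 0 0 0 0 0"

```text
time_s: 26.38
position: [0.5887, 0.3786, 0.0112]
tcp_rot: [[-0.982, -0.189, 0.002], [-0.189, 0.982, -0.0], [-0.002, -0.0, -1.0]]
force: [0.6, -3.5, 3.3]
opening: 0.525
```

>>> play_rows --pt "1 0 0 0.02 0 0 0" --pt "1 0 0 0.03 0 0 0" --pt "1 0 0 0.04 0 0 0" --pt "1 0 0 0.04 0 0 0" --pt "1 0 0 0.04 0 0 0" --pt "1 0 0 0.04 0 0 0" --pt "1 0 0 0.03 0 0 0" --pt "1 0 0 0.01 0 0 0" --pt "1 0 0 0 0 0 0" --pt "1 0 0 0 0 0 0"

```text
time_s: 27.62
position: [0.5871, 0.3786, 0.2585]
tcp_rot: [[-0.982, -0.189, -0.002], [-0.189, 0.982, -0.001], [0.002, -0.001, -1.0]]
force: [0.1, 0.1, -5.7]
opening: 0.524
```

The lift reads 5.7 N against about 2 N for the others, which confirms this is the full one. I carry it to the tray and turn it so its length lies along the tray's long side.

>>> play_rows --pt "1 -0.005 -0.025 0 0 0 -0.08" --pt "1 -0.011 -0.05 0 0 0 -0.123" --pt "1 -0.011 -0.05 0 0 0 -0.123" --pt "1 -0.011 -0.05 0 0 0 -0.123" --pt "1 -0.011 -0.05 0 0 0 -0.123" --pt "1 -0.011 -0.05 0 0 0 -0.123" --pt "1 -0.011 -0.05 0 0 0 -0.123" --pt "1 -0.011 -0.05 0 0 0 -0.123" --pt "1 -0.011 -0.05 0 0 0 -0.123" --pt "1 -0.011 -0.05 0 0 0 -0.123" --pt "1 -0.011 -0.05 0 0 0 -0.123" --pt "1 0 0 0 0 0 0"

```text
time_s: 29.12
position: [0.4725, -0.1494, 0.2598]
tcp_rot: [[-0.431, 0.903, -0.001], [0.903, 0.431, -0.002], [-0.002, -0.001, -1.0]]
force: [0.4, 0.7, -4.7]
opening: 0.523
```

>>> play_rows --pt "1 -0.008 -0.036 0 0 0 -0.09" --pt "1 -0.008 -0.036 0 0 0 -0.09" --pt "1 -0.008 -0.036 0 0 0 -0.09" --pt "1 -0.008 -0.036 0 0 0 -0.09" --pt "1 -0.008 -0.036 -0.02 0 0 -0.09" --pt "1 -0.008 -0.037 -0.04 0 0 -0.08" --pt "1 0 0 -0.05 0 0 0" --pt "1 0 0 -0.05 0 0 0" --pt "1 0 0 -0.04 0 0 0" --pt "1 0 0 -0.02 0 0 0" --pt "1 0 0 -0.01 0 0 0" --pt "1 0 0 0 0 0 0"

```text
time_s: 30.62
position: [0.4255, -0.3622, 0.0302]
tcp_rot: [[0.078, 0.997, -0.001], [0.997, -0.078, -0.001], [-0.001, -0.001, -1.0]]
force: [0.1, -0.2, -5.0]
opening: 0.523
```

>>> play_rows --pt "1 -0.001 -0.004 -0.004 0 0 0" --pt "1 0 0 -0.004 0 0 0" --pt "1 0 0 -0.003 0 0 0" --pt "1 0 0 -0.002 0 0 0" --pt "1 0 0 -0.001 0 0 0" --pt "1 0 0 0 0 0 0"

```text
time_s: 31.38
position: [0.4245, -0.367, 0.0168]
tcp_rot: [[0.079, 0.997, 0.0], [0.997, -0.079, -0.002], [-0.002, 0.0, -1.0]]
force: [0.0, 0.2, -4.2]
opening: 0.52
```

>>> play_rows --pt "1 0 0 -0.001 0 0 0" --pt "1 0 0 -0.001 0 0 0" --pt "1 0 0 0 0 0 0"

```text
time_s: 31.75
position: [0.4245, -0.3672, 0.0152]
tcp_rot: [[0.079, 0.997, 0.0], [0.997, -0.079, -0.002], [-0.002, 0.0, -1.0]]
force: [-0.4, 0.1, -1.3]
opening: 0.522
```

>>> play_rows --pt "0.3 0 0 0 0 0 0" --pt "0.3 0 0 0 0 0 0" --pt "0.3 0 0 0 0 0 0" --pt "0.3 0 0 0 0 0 0" --pt "0.3 0 0 0.02 0 0 0" --pt "0.3 0 0 0.05 0 0 0" --pt "0.3 0 0 0.06 0 0 0" --pt "0.3 0 0 0.06 0 0 0" --pt "0.3 -0.04 0 0.06 0 0 0" --pt "0.3 -0.04 0.03 0.05 0 0 0" --pt "0.3 0 0.05 0 0 0 0" --pt "0.3 0 0.05 0 0 0 0"

```text
time_s: 33.25
position: [0.354, -0.2396, 0.3018]
tcp_rot: [[0.081, 0.997, 0.002], [0.997, -0.081, -0.003], [-0.003, 0.002, -1.0]]
force: [1.4, 0.1, -0.0]
opening: 0.701
```

Run:
```python
from h import *
np.set_printoptions(precision=3,suppress=True)
a=bot.capture("side");b=bot.capture("top")
s=bot.read_state();print(s['time_s'],s['position'],s['force'])
for n,i in(("side",a),("top",b)):
  for q in blobs(i,'blue',12):print(n,q[0],q[1],plane(n,[q[0]],.054)[0],plane(n,[q[0]],.16)[0])
cv2.imwrite('pics/c10.png',np.hstack([a[80:400,170:470],cv2.resize(b[90:330,90:480],None,fx=1.27,fy=1.333)]))
```

```text
33.35 [ 0.353 -0.235  0.301] [-0.514 -0.574  0.409]
side [300.479 345.247] 257.0 [ 0.415 -0.425  0.054] [ 0.39  -0.473  0.16 ]
side [287.437 307.341] 63.0 [ 0.428 -0.317  0.054] [ 0.401 -0.377  0.16 ]
side [288.668 214.617] 114.5 [ 0.557 -0.026  0.054] [ 0.516 -0.116  0.16 ]
side [322.62  207.512] 85.0 [ 0.663 -0.038  0.054] [ 0.612 -0.127  0.16 ]
side [264.833 157.543] 70.0 [0.587 0.248 0.054] [0.543 0.129 0.16 ]
side [295.059 154.205] 62.5 [0.688 0.225 0.054] [0.634 0.108 0.16 ]
top [318.598 195.298] 94.0 [ 0.546 -0.107  0.054] [ 0.523 -0.094  0.16 ]
top [214.    182.669] 89.0 [0.574 0.166 0.054] [0.549 0.151 0.16 ]
top [323.097 155.646] 72.0 [ 0.654 -0.119  0.054] [ 0.62  -0.105  0.16 ]
top [220.    143.192] 71.0 [0.682 0.155 0.054] [0.645 0.141 0.16 ]
```

View pics/c10.png

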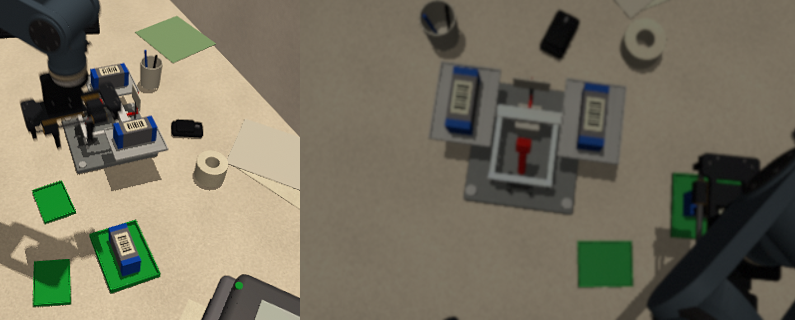

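The picture shows the full cartridge lying flat in the middle of the large tray, label up, around crop (125,250). The lever is on its far side, the two spent cartridges lie flat on the level pans, and the bystanders haven't moved. The arm is clear, so I hand in.

```bash
python3 -c "
from rig import bot
print(bot.hand_in())"
```

```text
the job is handed in; nothing more can be done
None
```

The full cartridge is the far-left one. It now lies label up in the middle of the largest green tray, and I handed the job in at about 33 s. No verdict was reported.

**What I did:** With the beam locked, I set the near-left cartridge on the left pan and the right-hand one on the right pan. I then pulled the bat out, flipped the lever over and let the bat spring back in. The beam stayed level: the pans moved less than 1 px, where a full cartridge would have moved them about 3.8 px. So both weighed cartridges were spent and the third was full. Its lift force agreed, at about 5 N against about 2 N for the others.

**Last checks:**
- **Full cartridge:** at release the tool was about 1 mm from the measured tray centre (0.424, -0.367). The last picture shows the cartridge flat in the tray.
- **Lever:** before I moved the full cartridge it measured about 1.0 rad with the bat in. In the last picture it is still on its free side.
- **Spent cartridges:** both lie flat on the level pans. I left them there rather than moving them back to the desk.
- **Bystanders:** the pen cup, mouse and label roll look unmoved.

**What went wrong or disagreed:**
- **First grasp of the right cartridge:** it missed because the fingers close slowly and I lifted too soon. The retry, with a longer wait, worked.
- **First pinch of the bat:** it closed on nothing, although the knob position was confirmed in both views. Gripping about 27 mm deeper held. The fingers seem to reach less far than the stated tool point; I did not find out why.
- **Camera checks:** the arm hid the tray in the last top view, so the cartridge's final position rests on the side view and the release pose.

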